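# Hold the middle rib for tacking

### The arm

A 6-joint arm with a two-finger parallel gripper is mounted at the origin on the work surface. World frame = base frame: x ahead of the robot, y to its left, z up, the work surface at z = 0. Lengths are in m, angles in degrees, forces in N, time in s.
With the tool pointing down it reaches from about 0.325 to 0.775 m from the base axis. Payload 9.3 kg.
Tool frame: the origin (TCP) lies on the centre line of the jaws, within the pads' length; the fingertips stand 11 mm ahead of it and the grasp point (between the pads) lies 8 mm behind it (robot.tip_extent is the z of the fingertips in the tool frame, in m); z points along the fingers, y is the line along which they close (so a half turn about z gives the same grasp; the last joint's range is limited). The gripper opens to 85 mm and grips with 20 to 120 N. Pads are 22 mm wide; open, the fingers measure 114 mm over their backs; the gripper's body (76 mm by 85 mm) begins 54 mm behind the grasp point. The pads swing forward as they close: fully open they stand 13 mm farther back than shut.
Start: joints at [-80.134, 14.817, 1.232, 76.415, 0, 81.257], TCP at [0.176, -0.521, 0.242] pointing down, gripper open.
Joint ranges: [-174.27, 174.27], [-52.1, 104.24], [-59.71, 78.15], [-110.17, 111.67], [-87.03, 83.33], [-180, 180]. Speed limits (degrees/s): [127.2, 127.2, 159.86, 180, 180, 180].

### API

Orientations are given as a 3x3 rotation matrix whose columns are the frame's x, y, z axes.
In Python, from cell import robot, eyes, finder gives the robot as it stands. The module is installed in compiled form; this text tells all that it offers.
- The arm moves only by the tool jog_arm, never from a script. Its argument "increments" is a list of rows, each an object with "xyz": the shift along the tool's x, y, z each as a share of 100 mm, from -1 to 1, a list of three; "turn": the turn, a rotation vector about the tool's x, y, z each as a share of 90 degrees, from -1 to 1, a list of three; "grip": the finger opening in mm, from 0 to 85.4. In form: [{"xyz": [dx, dy, dz], "turn": [rx, ry, rz], "grip": grip}, ...]. A call has 1 to 20 rows; each row shifts and turns the commanded pose from where the row before left it, along the tool's axes as they then stand; what a row does not reach is not made up. A row lasts 1/12 s, in which the tool goes at most 41.7 mm and 7.16 degrees, less where a joint would pass 70% of its speed; a pose out of reach is approached as far as the arm can. A call with a number of a shift or a turn outside -1 to 1 is refused whole. A call with a gripper value outside its range is refused whole. The fingers move at their own pace and stop on an object; "grip_force" is the grip in N (left out, the last holds). Time passes only in rows, so rows that do not move let the fingers close. It gives the time, the measured TCP pose, the force, the opening and the grip force at its end, in the units of the state.
- robot.sense(): the state, without advancing time (a new reading comes with each control period).
- eyes.capture(name): name is "side" or "top"; returns the picture (400x640x3 uint8, red, green, blue); there is no depth.
- eyes.camera_info(name): a dict with "mtx" (3x3 intrinsics, pixels), "R" (3x3) and "t" (3): a world point X has camera coordinates R X + t. Camera axes: x right, y down, z forward; pixel columns grow to the right and rows downward; lengths in m; the calibration is good to about 2 mm. A picture is of the moment at which its call begins. camera_info takes no time and is no camera call.
- robot.close_job(): hands the job in; it is judged then, once.
Trained networks look in the newest picture that a camera, given by its name, has taken for a name from the list of things; names that differ only in an ending like _2 or _b are one class to them, and where a whole thing is asked for, a point or a joint stands for the part that bears it (a point fixed in the world has none). Each returns a list of dicts, best first, with "p" (0 to 1); they miss things now and then, are a little off and sometimes report something else, mostly with a low value. They report only what shows in the picture. A call takes as long as a camera call. They do not tell look-alikes from the thing itself.
- finder.masks_of(target, camera): "region" (400x640 bool, what is visible of it) and "extent" ([left, top, width, height] in pixels, round what is visible of it).
The state is a dict: "time": time; "joint_positions": joint angles; "dq": joint speeds; "joint_torque": joint torques, N m; "tcp_pos": TCP position; "tcp_rot": TCP orientation; "ft_force": force on the tool from outside, world axes, zero at the start; "wrist_torque": the same for the moment, N m; "opening": finger opening in m; "grip_force": force on a finger pad.
Only numpy, scipy, OpenCV 4.12 (cv2) and the standard library are available. Lean on these libraries where they do the work, as an engineer would, in place of code of your own. Each camera call takes 0.05 s, during which the arm holds its last target. There are 200 camera calls.

### The job

Be the welder's third hand: lift the rib that matches the two already tacked on the bracket out of the pin rack and stand it on the bracket's base plate, midway between those two and parallel to them, its foot down on the plate and its tall back edge against the upright. Press it against the upright with a steady push of about 14 newtons (never ramming it), keep that up for two seconds, and finish while still gripping and pressing it so that it can be tacked. Leave the other things on the bench alone.

Things in the scene. Friction and masses are not known exactly. Their poses are not given: they have to be found in the camera images.
- rib_mid (a point): Centre of the loose rib: a steel gusset plate 10 mm thick, about 0.5 kg, standing on its 110 mm foot in either slot of the rack. Tall back edge 80 mm high, top level for 25 mm, then sloping down to a 25 mm high nose; inner corner snipped 12 mm. The point is 55 mm from the back edge, 40 mm above the foot (the plate reaches 61 mm here). x along the foot to the back edge, y across the thickness, z up.
- rib_back (a point): Point on the loose rib's tall back edge, 40 mm above its foot, mid-thickness: 55 mm along +x from rib_mid; same axes.
- rib: The loose rib as a whole; origin at the middle of its foot's underside, 40 mm below rib_mid, same axes. Its foot drags on the base plate with a friction coefficient of about 0.5 to 0.7, so the harder it is pressed down, the less of a push reaches the upright.
- bracket: The bracket being welded, held fast to the bench: base plate 170 (x) by 220 (y) by 12 mm thick with the upright and two tacked ribs on it. Origin at the centre of the base plate's underside; x points from the open side to the upright, z up. The upright's front face is at x = +45 mm. Two holding magnets, 65 mm high, stand behind it up to x = +130 mm; they resist a push of up to 45 N.
- upright: The bracket's upright: a rigid plate 10 mm thick, 220 mm wide, 90 mm high, top 102 mm above the bench. Origin at the middle of the bottom edge of its front face, on the base plate; axes as the bracket's: x points into the face.
- tacked_rib_left (a point): Centre of the tacked rib at the bracket's y = +75 mm, same form and axes as the loose rib, standing on the base plate with its back edge on the upright: 55 mm from the upright's face, 40 mm above the base plate, mid-thickness (bracket x = -10, z = 52 mm).
- tacked_rib_right (a point): Centre of the other tacked rib, at the bracket's y = -75 mm; otherwise as tacked_rib_left. The gap between the two is 140 mm.
- rack: Pin rack, fixed: plate 130 (x) by 150 (y) by 8 mm with two slots along x, at y = -40 and +40 mm. Each slot is four round pins, 8 mm diameter, 35 mm high (tops 43 mm above the bench), at x = -34 and +34 mm, 13 mm clear across the slot for the plate standing in it. Origin at the centre of its underside. Plates lift straight up out.
- small_gusset_mid (a point): Bystander in the other slot of the rack: a smaller gusset of the same form and material, foot 85 mm, back edge 55 mm high, 10 mm thick. The point is half-way along its foot and 27.5 mm above it.
- chipping_hammer: Bystander: chipping hammer lying on the bench far to the right, about 260 mm long along its x axis, 26 mm high; origin under the middle of its length.
- wire_brush: Bystander: wire brush lying on the bench far to the left, about 280 mm long along its x axis, 37 mm high; origin under its middle.
- gel_jar: Bystander: closed jar 72 mm across and 62 mm high, standing beyond the work; origin at the centre of its underside.
Things that resemble listed ones, but are neither listed nor needed, are in the scene too. Leave any green or yellow look-alike of the rib alone.

How it is judged (in metres and radians):
On the way, in this order (a step that is already met when the one before it is completed fails the run):
1. the matching rib is lifted out of the rack (height (world z) of rib_mid above 0.09 m and contact force between the fingers and rib above 2 N), for 0.1 s.
2. the rib stands midway between the tacked ribs, foot on the base plate, and is pressed against the upright with 5 to 22 N for two seconds (x of rib_back in the frame of bracket between 0.0425 and 0.0475 m and y of rib_back in the frame of bracket between -0.005 and 0.005 m and y of rib_mid in the frame of bracket between -0.005 and 0.005 m and z of rib_mid in the frame of bracket between 0.05 and 0.0545 m and z of rib_back in the frame of bracket between 0.05 and 0.0545 m and angle between rib_mid's own z axis and vertical below 0.05 rad and angle between the x axis of rib_mid and the x axis of bracket, either way round below 0.06 rad and contact force between rib and upright between 5 and 22 N and contact force between the fingers and rib above 2 N), for 2 s.
At the end, for the whole second after the job is handed in: The robot is still gripping the rib and presses its back edge against the upright with 5 to 22 N; the rib stands within 5 mm of midway between the tacked ribs, its foot within 2.5 mm of the base plate, upright within 0.05 rad and square to the upright plate within 0.06 rad (all of step 2); the arm keeps its last pose, push and grip.
It fails at once if the upright is pushed with more than 45 N (the bracket would slide off its holding magnets) (contact force between rib and upright above 45 N).
It fails at once if the small gusset is moved by more than 20 mm (distance of small_gusset_mid from where it was at the start of the episode above 0.02 m).
It fails at once if the chipping hammer is moved by more than 20 mm (distance of chipping_hammer from where it was at the start of the episode above 0.02 m).
It fails at once if the wire brush is moved by more than 20 mm (distance of wire_brush from where it was at the start of the episode above 0.02 m).
It fails at once if the jar is moved by more than 20 mm (distance of gel_jar from where it was at the start of the episode above 0.02 m).
It also fails if it takes over 58 s, if anything falls off the work surface, if the arm or the gripper's body presses on something with over 40 N, if the wrist force passes 120 N, or if a joint passes its speed limit or range.

## Working session

There is one attempt and no reset: what is moved stays moved. The work goes in short steps, Python scripts to look and compute and a tool call to move; the robot and the scene stay as the last step left them, time stands still between calls to the robot, and variables do not carry over. Pictures are saved under pics/ and viewed, at most 10 in all, crops included, and the job is handed in when it is done.

Besides the shell and the picture viewer there is one more tool, called after ">>>" in YAML: its name, and indented under it one key for each argument. jog_arm: Moves the arm, as the interface text tells. Shift numbers are shares of 100 mm and turn numbers shares of 90 degrees, none past 1 either way. Its arguments: {"type":"object","properties":{"increments":{"type":"array"},"grip_force":{"type":"number"}},"required":["increments"]}

```bash
mkdir -p pics; python3 - <<'E'
from cell import robot, eyes, finder
import cv2
for c in ("top","side"):
    cv2.imwrite(f"pics/{c}0.png", eyes.capture(c)[:,:,::-1])
    i=eyes.camera_info(c); print(c,i["mtx"].round(1).tolist(),i["R"].round(4).tolist(),i["t"].round(4).tolist())
s=robot.sense(); print(s); print(robot.tip_extent)
E
```

```text
top [[446.1, 0.0, 320.2], [0.0, 446.1, 202.6], [0.0, 0.0, 1.0]] [[0.0161, -0.9998, 0.0066], [-0.9857, -0.017, -0.1678], [0.1678, -0.0038, -0.9858]] [-0.0075, 0.5715, 1.1009]
side [[512.2, 0.0, 319.5], [0.0, 512.2, 199.2], [0.0, 0.0, 1.0]] [[-0.7913, -0.6111, 0.021], [-0.4116, 0.507, -0.7573], [0.4521, -0.6079, -0.6527]] [0.4337, 0.2945, 1.2466]
{'time': 0.1, 'joint_positions': array([-8.01341225e+01,  1.48455875e+01,  1.19353158e+00,  7.64161918e+01,
       -2.22780165e-05,  8.12551242e+01]), 'dq': array([ 0.02154396, -0.00209657, -0.02697802, -0.00878459,  0.01994069,
        0.07322053]), 'joint_torque': array([ 5.32793056e-03, -5.56691587e+01,  3.45070732e+01,  1.15723358e-02,
       -5.55352790e-05, -2.77807302e-06]), 'tcp_pos': array([ 0.17546352, -0.52099654,  0.24174115]), 'tcp_rot': array([[ 9.47708549e-01,  3.19137061e-01, -2.04477218e-04],
       [ 3.19137075e-01, -9.47707840e-01,  1.17346615e-03],
       [ 1.80711874e-04, -1.17736016e-03, -9.99999291e-01]]), 'ft_force': array([ 0.4503297 , -0.48274594,  0.88174107]), 'wrist_torque': array([ 0.02733348, -0.01278842, -0.0361016 ]), 'grip_force': 0.0, 'opening': 0.08536356098632329}
0.011
```

View pics/top0.png

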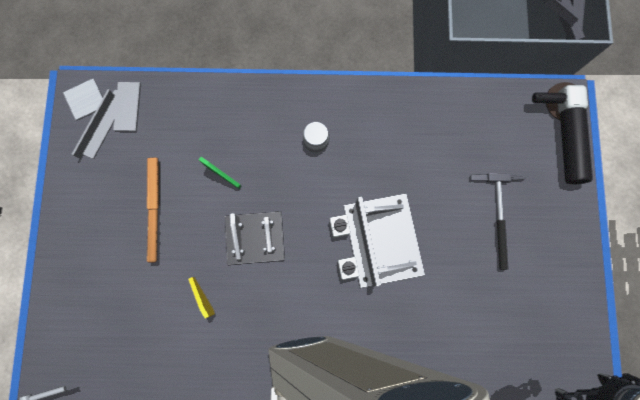

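View pics/side0.png

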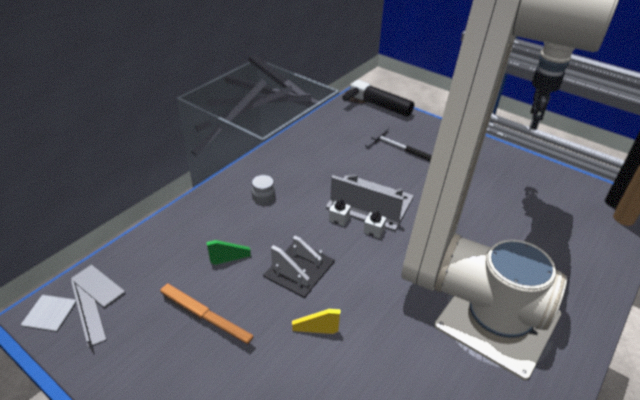

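The top view shows the bracket around (385,240) with its upright at (362,240) and magnets at (340,226) and (347,268). The rack is at (255,238), with one plate at column 235 and another at column 267. I'll enlarge both views and get the masks.

```bash
python3 - <<'E'
from cell import robot, eyes, finder
import cv2, numpy as np
a=eyes.capture("top"); b=eyes.capture("side")
f=lambda im,x,y,w,h,s:cv2.resize(im[y:y+h,x:x+w],None,fx=s,fy=s,interpolation=cv2.INTER_CUBIC)[:,:,::-1]
A=np.hstack([f(a,215,200,80,75,5),f(a,328,188,100,106,4)[:375]])
B=f(b,255,165,160,45,5); B=f(b,255,165,165,132,4)
cv2.imwrite("pics/topz.png",A); cv2.imwrite("pics/sidez.png",B)
M={}
for c in("top","side"):
  for n in("rib","small_gusset_mid","rack","bracket","upright","tacked_rib_left"):
    for k,d in enumerate(finder.masks_of(n,c)[:3]):
        r=cv2.minAreaRect(np.argwhere(d["region"])[:,::-1].astype(np.float32))
        print(c,n,round(d["p"],2),d["extent"],int(d["region"].sum()),np.round(cv2.boxPoints(r),1).tolist()); M[f"{c}_{n}_{k}"]=d["region"]
np.savez("m.npz",**M)
E
```

```text
top rib 0.9 [187.0, 279.2, 26.8, 36.9] 364 [[186.60000610351562, 280.20001220703125], [195.8000030517578, 275.6000061035156], [214.8000030517578, 313.6000061035156], [205.60000610351562, 318.20001220703125]]
top rib 0.89 [233.1, 217.8, 9.6, 40.3] 328 [[231.0, 215.10000610351562], [239.10000610351562, 214.5], [242.3000030517578, 258.79998779296875], [234.1999969482422, 259.29998779296875]]
top rib 0.67 [203.1, 155.1, 40.6, 32.9] 247 [[198.10000610351562, 160.60000610351562], [201.89999389648438, 155.39999389648438], [241.0, 184.6999969482422], [237.10000610351562, 189.8000030517578]]
top small_gusset_mid 0.51 [265.1, 219.9, 11.1, 30.7] 187 [[263.5, 217.10000610351562], [269.70001220703125, 216.60000610351562], [272.79998779296875, 250.8000030517578], [266.6000061035156, 251.39999389648438]]
top small_gusset_mid 0.39 [145.9, 157.6, 19.1, 105.2] 1272 [[144.8000030517578, 260.8999938964844], [147.10000610351562, 156.8000030517578], [161.39999389648438, 157.10000610351562], [159.10000610351562, 261.20001220703125]]
top rack 0.57 [225.4, 208.6, 59.0, 55.9] 2435 [[222.39999389648438, 215.39
[... 1935 characters left out ...]
0351562]]
side bracket 0.83 [325.9, 172.4, 85.3, 63.1] 3367 [[318.1000061035156, 218.5], [334.0, 168.60000610351562], [413.6000061035156, 194.0], [397.70001220703125, 243.89999389648438]]
side upright 0.84 [329.2, 176.4, 73.8, 46.8] 1880 [[323.20001220703125, 198.39999389648438], [331.6000061035156, 173.1999969482422], [407.5, 198.5], [399.1000061035156, 223.6999969482422]]
side upright 0.66 [252.7, 172.0, 23.4, 34.6] 635 [[251.0, 175.0], [275.0, 175.0], [275.0, 204.0], [251.0, 204.0]]
side tacked_rib_left 0.69 [328.0, 177.4, 84.0, 60.4] 3506 [[317.8999938964844, 220.10000610351562], [333.6000061035156, 168.5], [413.8999938964844, 192.89999389648438], [398.1000061035156, 244.60000610351562]]
```

View pics/topz.png

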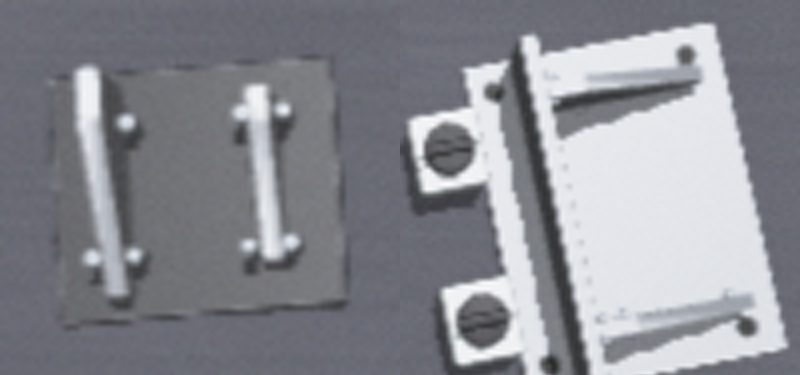

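View pics/sidez.png

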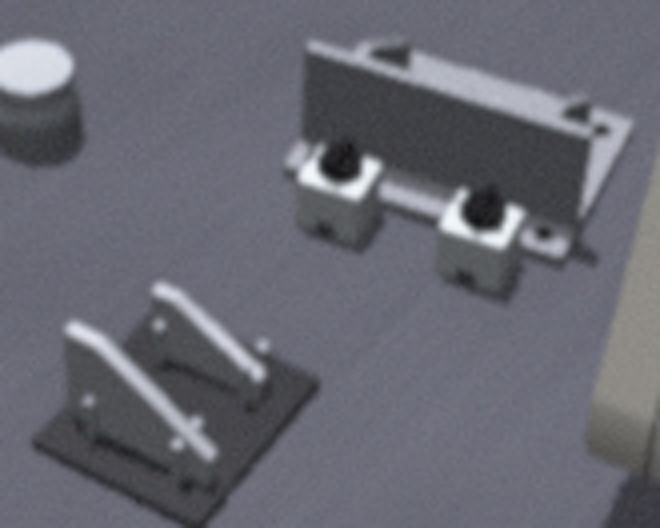

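The enlarged top view shows the taller plate, the matching rib, in the left slot. Its back edge is at the far (+x) end. The smaller gusset is in the right slot. The bracket's upright faces +y, and both tacked ribs are visible. Next I'll fit poses from the corner points in both views.

```bash
cat > h.py <<'E'
from cell import robot, eyes, finder
import numpy as np
from scipy.optimize import least_squares
C={c:eyes.camera_info(c) for c in("top","side")}
def proj(c,X):
    i=C[c]; p=(i["R"]@np.atleast_2d(X).T+i["t"][:,None]); p=i["mtx"]@p; return (p[:2]/p[2]).T
def T(q,P):
    c,s=np.cos(q[2]),np.sin(q[2]); P=np.asarray(P)/1000.
    return P@np.array([[c,s,0],[-s,c,0],[0,0,1]])+[q[0],q[1],0]
def fit(q0,obs):
    f=lambda q:np.concatenate([(proj(c,T(q,P))-u).ravel() for c,P,u in obs])
    r=least_squares(f,q0,loss="soft_l1"); return r.x,f(r.x).reshape(-1,2)
def z2p(pts,ox,oy,s): return (np.array(pts)+.5)/s-.5+[ox,oy]
E
python3 - <<'E'
from h import *
t1=lambda p:z2p(p,215,200,5); t2=lambda p:z2p(np.array(p)-[400,0],328,188,4); sd=lambda p:z2p(p,255,165,4)
def go(n,q0,obs):
    q,r=fit(q0,obs); print(n,q[:2].round(4),np.degrees(q[2]).round(2)); print(r.round(1).tolist()); return q
bt=("top",[[-85,-110,12],[-85,110,12],[85,-110,12],[-65,-75,37],[-65,75,37],[50,-110,102]],t2([[715,25],[788,350],[465,68],[700,72],[753,298],[530,38]]))
bs=("side",[[50,-110,102],[50,110,102],[55,110,12],[-85,110,12],[85,110,10],[85,-110,12]],sd([[310,40],[588,135],[575,225],[632,122],[565,256],[290,150]]))
for o in([bt],[bs],[bt,bs]): go("bracket",[.45,-.15,1.7],o)
rt=("top",[[65,75,8],[65,-75,8],[-65,-75,8],[-65,75,8]],t1([[50,78],[330,58],[346,303],[65,325]]))
rs=("side",[[65,75,8],[-65,75,8],[-65,-75,8]],sd([[35,440],[190,525],[318,382]]))
for o in([rt],[rs],[rt,rs]): go("rack",[.45,.15,0],o)
P=[[55,0,88],[30,0,88],[-55,0,33]]
gt=("top",P,t1([[88,68],[90,124],[118,296]])); gs=("side",P,sd([[74,328],[97,332],[210,455]]))
for o in([gt],[gs],[gt,gs]): go("rib",[.45,.2,0],o)
E
```

```text
bracket [ 0.4821 -0.1661] 101.69
[[-0.3, -0.6], [-0.0, 0.1], [-0.2, 0.3], [0.8, 0.2], [0.3, 0.8], [-0.4, -0.8]]
bracket [ 0.4833 -0.171 ] 100.58
[[0.0, -0.6], [1.2, -1.1], [-0.1, 0.9], [1.6, -0.7], [-1.3, 0.0], [-1.2, 1.8]]
bracket [ 0.4824 -0.1668] 101.68
[[-0.1, -0.7], [0.2, -0.0], [0.1, 0.2], [1.0, 0.1], [0.6, 0.7], [-0.1, -0.9], [-0.6, 0.7], [1.3, -0.5], [0.0, 1.5], [0.9, -0.4], [-1.0, 0.7], [-1.6, 3.3]]
rack [0.4821 0.1741] 5.48
[[-0.1, 0.2], [0.4, -0.2], [0.4, -0.1], [-0.9, 0.1]]
rack [0.4825 0.1753] 4.28
[[-1.8, -0.5], [0.5, 0.7], [0.5, -0.3]]
rack [0.4823 0.1746] 5.12
[[-0.1, -0.1], [0.4, -0.1], [0.1, 0.0], [-1.2, -0.1], [-1.5, -0.2], [1.3, 0.5], [0.5, -0.8]]
rib [0.4788 0.2141] 5.47
[[-0.0, 0.3], [0.0, -0.8], [0.0, 0.4]]
rib [0.4818 0.2119] 3.26
[[-1.1, -1.8], [0.9, 1.4], [0.1, 0.0]]
rib [0.4796 0.214 ] 5.15
[[0.2, 0.0], [0.2, -1.2], [-0.0, 0.1], [-1.4, -0.5], [0.8, 2.5], [0.6, 0.5]]
```

>>> jog_arm:
  increments:
    - {"xyz": [0,0,0],"turn": [0,0,-0.077],"grip": 85}
    - {"xyz": [0,0,0],"turn": [0,0,-0.077],"grip": 85}
    - {"xyz": [0,0,0],"turn": [0,0,-0.077],"grip": 85}
    - {"xyz": [0,0,0],"turn": [0,0,-0.077],"grip": 85}
    - {"xyz": [0,0,0],"turn": [0,0,-0.077],"grip": 85}
    - {"xyz": [0,0,0],"turn": [0,0,-0.077],"grip": 85}
    - {"xyz": [0,0,0],"turn": [0,0,-0.077],"grip": 85}
    - {"xyz": [0,0,0],"turn": [0,0,-0.077],"grip": 85}
    - {"xyz": [0,0,0],"turn": [0,0,-0.077],"grip": 85}
    - {"xyz": [0,0,0],"turn": [0,0,-0.077],"grip": 85}
    - {"xyz": [0,0,0],"turn": [0,0,-0.077],"grip": 85}
    - {"xyz": [0,0,0],"turn": [0,0,-0.077],"grip": 85}
    - {"xyz": [0,0,0],"turn": [0,0,-0.077],"grip": 85}
    - {"xyz": [0,0,0],"turn": [0,0,-0.077],"grip": 85}
    - {"xyz": [0,0,0],"turn": [0,0,-0.077],"grip": 85}
    - {"xyz": [0,0,0],"turn": [0,0,-0.077],"grip": 85}
    - {"xyz": [0,0,0],"turn": [0,0,-0.077],"grip": 85}
    - {"xyz": [0,0,0],"turn": [0,0,-0.077],"grip": 85}
    - {"xyz": [0,0,0],"turn": [0,0,-0.077],"grip": 85}
    - {"xyz": [0,0,0],"turn": [0,0,-0.077],"grip": 85}

```text
time: 2.47
tcp_pos: [0.1755, -0.5212, 0.2423]
tcp_rot: [[-0.924, 0.382, 0.0], [0.382, 0.924, 0.0], [-0.0, 0.0, -1.0]]
ft_force: [-1.3, 0.1, -0.1]
opening: 0.0849
grip_force: 0.0
```

>>> jog_arm:
  increments:
    - {"xyz": [0,0,0],"turn": [0,0,-0.077],"grip": 85}
    - {"xyz": [0,0,0],"turn": [0,0,-0.077],"grip": 85}
    - {"xyz": [0,0,0],"turn": [0,0,-0.077],"grip": 85}
    - {"xyz": [0,0,0],"turn": [0,0,-0.078],"grip": 85}
    - {"xyz": [-0.132,0.251,0],"turn": [0,0,0],"grip": 85}
    - {"xyz": [-0.132,0.251,0],"turn": [0,0,0],"grip": 85}
    - {"xyz": [-0.132,0.251,0],"turn": [0,0,0],"grip": 85}
    - {"xyz": [-0.132,0.251,0],"turn": [0,0,0],"grip": 85}
    - {"xyz": [-0.132,0.251,0],"turn": [0,0,0],"grip": 85}
    - {"xyz": [-0.132,0.251,0],"turn": [0,0,0],"grip": 85}
    - {"xyz": [-0.132,0.251,0],"turn": [0,0,0],"grip": 85}
    - {"xyz": [-0.132,0.251,0],"turn": [0,0,0],"grip": 85}
    - {"xyz": [-0.132,0.251,0],"turn": [0,0,0],"grip": 85}
    - {"xyz": [-0.132,0.251,0],"turn": [0,0,0],"grip": 85}
    - {"xyz": [-0.132,0.251,0],"turn": [0,0,0],"grip": 85}
    - {"xyz": [-0.132,0.251,0],"turn": [0,0,0],"grip": 85}
    - {"xyz": [-0.132,0.251,0],"turn": [0,0,0],"grip": 85}
    - {"xyz": [-0.132,0.251,0],"turn": [0,0,0],"grip": 85}
    - {"xyz": [-0.132,0.251,0],"turn": [0,0,0],"grip": 85}
    - {"xyz": [-0.132,0.251,0],"turn": [0,0,0],"grip": 85}

```text
time: 4.13
tcp_pos: [0.351, -0.1014, 0.2425]
tcp_rot: [[-0.996, -0.087, 0.001], [-0.087, 0.996, -0.0], [-0.001, -0.0, -1.0]]
ft_force: [0.9, 0.1, -0.3]
opening: 0.0849
grip_force: 0.0
```

>>> jog_arm:
  increments:
    - {"xyz": [-0.132,0.251,0],"turn": [0,0,0],"grip": 85}
    - {"xyz": [-0.132,0.251,0],"turn": [0,0,0],"grip": 85}
    - {"xyz": [-0.132,0.251,0],"turn": [0,0,0],"grip": 85}
    - {"xyz": [-0.132,0.251,0],"turn": [0,0,0],"grip": 85}
    - {"xyz": [-0.132,0.251,0],"turn": [0,0,0],"grip": 85}
    - {"xyz": [-0.132,0.251,0],"turn": [0,0,0],"grip": 85}
    - {"xyz": [-0.132,0.251,0],"turn": [0,0,0],"grip": 85}
    - {"xyz": [-0.132,0.251,0],"turn": [0,0,0],"grip": 85}
    - {"xyz": [-0.132,0.251,0],"turn": [0,0,0],"grip": 85}
    - {"xyz": [-0.132,0.251,0],"turn": [0,0,0],"grip": 85}
    - {"xyz": [0,0,0],"turn": [0,0,0],"grip": 85}
    - {"xyz": [0,0,0],"turn": [0,0,0],"grip": 85}

```text
time: 5.13
tcp_pos: [0.4604, 0.16, 0.2419]
tcp_rot: [[-0.996, -0.09, -0.001], [-0.09, 0.996, -0.0], [0.001, -0.0, -1.0]]
ft_force: [-0.7, -0.6, 0.2]
opening: 0.0849
grip_force: 0.0
```

>>> jog_arm:
  increments:
    - {"xyz": [-0.08,0.174,0],"turn": [0,0,0],"grip": 85}
    - {"xyz": [-0.08,0.174,0],"turn": [0,0,0],"grip": 85}
    - {"xyz": [-0.08,0.174,0],"turn": [0,0,0],"grip": 85}
    - {"xyz": [0,0,0.25],"turn": [0,0,0],"grip": 85}
    - {"xyz": [0,0,0.25],"turn": [0,0,0],"grip": 85}
    - {"xyz": [0,0,0.25],"turn": [0,0,0],"grip": 85}
    - {"xyz": [0,0,0.25],"turn": [0,0,0],"grip": 85}
    - {"xyz": [0,0,0.2],"turn": [0,0,0],"grip": 85}
    - {"xyz": [0,0,0],"turn": [0,0,0],"grip": 85}
    - {"xyz": [0,0,0],"turn": [0,0,0],"grip": 85}

```text
time: 5.97
tcp_pos: [0.4791, 0.2121, 0.1223]
tcp_rot: [[-0.996, -0.087, -0.002], [-0.087, 0.996, -0.001], [0.002, -0.0, -1.0]]
ft_force: [-0.1, -0.5, 0.8]
opening: 0.0851
grip_force: 0.0
```

```bash
python3 - <<'E'
from h import *
import cv2
a=eyes.capture("top"); b=eyes.capture("side")
f=lambda im,x,y,w,h,s:cv2.resize(im[y:y+h,x:x+w],None,fx=s,fy=s,interpolation=cv2.INTER_CUBIC)[:,:,::-1]
cv2.imwrite("pics/pre.png",np.hstack([f(a,195,180,95,100,4),f(b,240,200,95,100,4)]))
s=robot.sense();print(s["tcp_pos"],s["joint_positions"].round(1),s["ft_force"].round(1))
E
```

```text
[0.48030676 0.21265629 0.12377504] [ 14.7  16.  -15.   58.9  -0.    9.7] [-0.1  0.2  0.3]
```

View pics/pre.png

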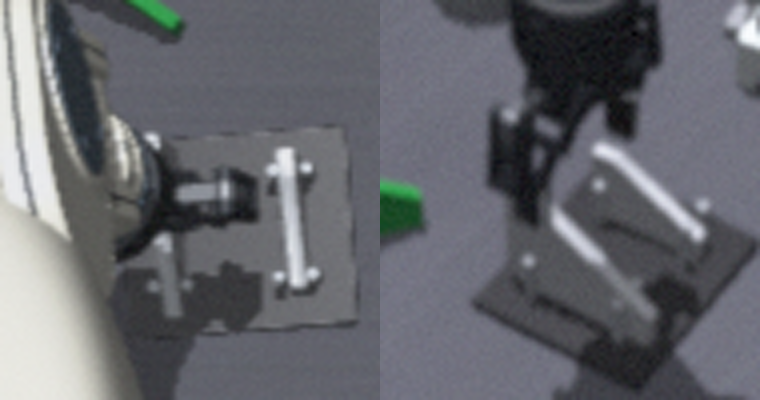

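The fingers straddle the rib: in the side half one jaw is at (520,180) with the rib's top edge at (565,220), and the small gusset is clear. Next I'll descend and grip.

>>> jog_arm:
  increments:
    - {"xyz": [0,0.015,0.2],"turn": [0,0,0],"grip": 85}
    - {"xyz": [0,0,0.2],"turn": [0,0,0],"grip": 85}
    - {"xyz": [0,0,0.2],"turn": [0,0,0],"grip": 85}
    - {"xyz": [0,0,0.14],"turn": [0,0,0],"grip": 85}
    - {"xyz": [0,0,0.08],"turn": [0,0,0],"grip": 85}
    - {"xyz": [0,0,0],"turn": [0,0,0],"grip": 40}
    - {"xyz": [0,0,0],"turn": [0,0,0],"grip": 20}
    - {"xyz": [0,0,0],"turn": [0,0,0],"grip": 20}
    - {"xyz": [0,0,0],"turn": [0,0,0],"grip": 20}
    - {"xyz": [0,0,0],"turn": [0,0,0],"grip": 20}
    - {"xyz": [0,0,0],"turn": [0,0,0],"grip": 20}
    - {"xyz": [0,0,0],"turn": [0,0,0],"grip": 12}
    - {"xyz": [0,0,0],"turn": [0,0,0],"grip": 5}
    - {"xyz": [0,0,0],"turn": [0,0,0],"grip": 5}
    - {"xyz": [0,0,0],"turn": [0,0,0],"grip": 5}
    - {"xyz": [0,0,0],"turn": [0,0,0],"grip": 5}
  grip_force: 25

```text
time: 7.4
tcp_pos: [0.4797, 0.2145, 0.0406]
tcp_rot: [[-0.996, -0.087, 0.001], [-0.087, 0.996, 0.0], [-0.001, 0.0, -1.0]]
ft_force: [-0.3, -0.7, 6.0]
opening: 0.0094
grip_force: 28.0
```

>>> jog_arm:
  increments:
    - {"xyz": [0,0,0],"turn": [0,0,0],"grip": 0}
    - {"xyz": [0,0,0],"turn": [0,0,0],"grip": 0}
    - {"xyz": [0,0,0],"turn": [0,0,0],"grip": 0}
    - {"xyz": [0,0,-0.08],"turn": [0,0,0],"grip": 0}
    - {"xyz": [0,0,-0.12],"turn": [0,0,0],"grip": 0}
    - {"xyz": [0,0,-0.15],"turn": [0,0,0],"grip": 0}
    - {"xyz": [0,0,-0.2],"turn": [0,0,0],"grip": 0}
    - {"xyz": [0,0,-0.2],"turn": [0,0,0],"grip": 0}
    - {"xyz": [0,0,-0.2],"turn": [0,0,0],"grip": 0}
    - {"xyz": [0,0,-0.2],"turn": [0,0,0],"grip": 0}
    - {"xyz": [0,0,-0.2],"turn": [0,0,0],"grip": 0}
    - {"xyz": [0,0,-0.15],"turn": [0,0,0],"grip": 0}
    - {"xyz": [0,0,-0.1],"turn": [0,0,0],"grip": 0}
    - {"xyz": [0,0,0],"turn": [0,0,0],"grip": 0}
    - {"xyz": [0,0,0],"turn": [0,0,0],"grip": 0}
  grip_force: 80

```text
time: 8.65
tcp_pos: [0.4793, 0.2144, 0.1998]
tcp_rot: [[-0.996, -0.087, -0.001], [-0.087, 0.996, -0.0], [0.001, -0.0, -1.0]]
ft_force: [0.6, -0.7, -5.5]
opening: 0.0094
grip_force: 77.9
```

```bash
python3 - <<'E'
from h import *
import cv2
a=eyes.capture("top"); b=eyes.capture("side")
f=lambda im,x,y,w,h,s:cv2.resize(im[y:y+h,x:x+w],None,fx=s,fy=s,interpolation=cv2.INTER_CUBIC)[:,:,::-1]
cv2.imwrite("pics/lift.png",np.hstack([f(a,195,180,95,110,4),f(b,215,150,105,110,4)]))
s=robot.sense();print(s["tcp_pos"],s["ft_force"].round(1),s["wrist_torque"].round(2),s["opening"])
E
```

```text
[0.47890128 0.21430683 0.1989877 ] [-0.2 -0.1 -6.1] [ 0.01 -0.    0.01] 0.00914798755288615
```

View pics/lift.png

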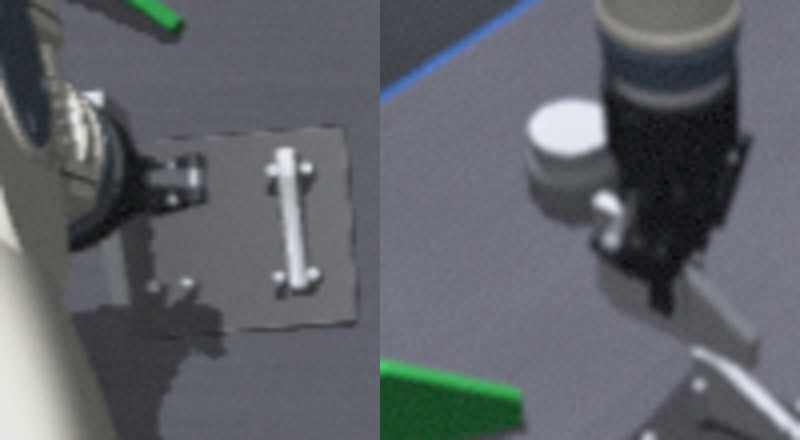

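The rib is held level (about 5.5 N of weight) and clear of the rack, and the small gusset is still in its slot. Next I'll turn it and carry it over to the open side of the bracket.

>>> jog_arm:
  increments:
    - {"xyz": [0,0,0],"turn": [0,0,-0.0767],"grip": 0}
    - {"xyz": [0,0,0],"turn": [0,0,-0.0767],"grip": 0}
    - {"xyz": [0,0,0],"turn": [0,0,-0.0767],"grip": 0}
    - {"xyz": [0,0,0],"turn": [0,0,-0.0767],"grip": 0}
    - {"xyz": [0,0,0],"turn": [0,0,-0.0767],"grip": 0}
    - {"xyz": [0,0,0],"turn": [0,0,-0.0767],"grip": 0}
    - {"xyz": [0,0,0],"turn": [0,0,-0.0767],"grip": 0}
    - {"xyz": [0,0,0],"turn": [0,0,-0.0767],"grip": 0}
    - {"xyz": [0,0,0],"turn": [0,0,-0.0767],"grip": 0}
    - {"xyz": [0,0,0],"turn": [0,0,-0.0767],"grip": 0}
    - {"xyz": [0,0,0],"turn": [0,0,-0.0767],"grip": 0}
    - {"xyz": [0,0,0],"turn": [0,0,-0.0767],"grip": 0}
    - {"xyz": [0,0,0],"turn": [0,0,-0.0767],"grip": 0}
    - {"xyz": [0,0,0],"turn": [0,0,-0.0767],"grip": 0}

```text
time: 9.92
tcp_pos: [0.479, 0.2143, 0.199]
tcp_rot: [[0.208, -0.978, -0.002], [-0.978, -0.208, -0.001], [0.0, 0.002, -1.0]]
ft_force: [-0.4, 0.0, -5.9]
opening: 0.0092
grip_force: 77.8
```

>>> jog_arm:
  increments:
    - {"xyz": [0.23,0.04,0],"turn": [0,0,0],"grip": 0}
    - {"xyz": [0.23,0.04,0],"turn": [0,0,0],"grip": 0}
    - {"xyz": [0.23,0.04,0],"turn": [0,0,0],"grip": 0}
    - {"xyz": [0.23,0.04,0],"turn": [0,0,0],"grip": 0}
    - {"xyz": [0.23,0.04,0],"turn": [0,0,0],"grip": 0}
    - {"xyz": [0.23,0.04,0],"turn": [0,0,0],"grip": 0}
    - {"xyz": [0.23,0.04,0],"turn": [0,0,0],"grip": 0}
    - {"xyz": [0.23,0.04,0],"turn": [0,0,0],"grip": 0}
    - {"xyz": [0.23,0.04,0],"turn": [0,0,0],"grip": 0}
    - {"xyz": [0.23,0.04,0],"turn": [0,0,0],"grip": 0}
    - {"xyz": [0.23,0.04,0],"turn": [0,0,0],"grip": 0}
    - {"xyz": [0.23,0.04,0],"turn": [0,0,0],"grip": 0}
    - {"xyz": [0.23,0.04,0],"turn": [0,0,0],"grip": 0}
    - {"xyz": [0.23,0.04,0],"turn": [0,0,0],"grip": 0}
    - {"xyz": [0.23,0.04,0],"turn": [0,0,0],"grip": 0}
    - {"xyz": [0.23,0.04,0],"turn": [0,0,0],"grip": 0}
    - {"xyz": [0.23,0.04,0],"turn": [0,0,0],"grip": 0}
    - {"xyz": [0.23,0.05,0],"turn": [0,0,0],"grip": 0}
    - {"xyz": [0,0,0],"turn": [0,0,0],"grip": 0}
    - {"xyz": [0,0,0],"turn": [0,0,0],"grip": 0}

```text
time: 11.58
tcp_pos: [0.4912, -0.2066, 0.1988]
tcp_rot: [[0.2, -0.98, -0.002], [-0.98, -0.2, 0.001], [-0.002, 0.002, -1.0]]
ft_force: [-0.1, 0.4, -4.9]
opening: 0.0092
grip_force: 78.2
```

```bash
cat >> h.py <<'E'
BQ=np.array([.4824,-.1668,np.radians(101.65)])
def tb(p):
    c,s=np.cos(BQ[2]),np.sin(BQ[2]); d=np.array(p[:2])-BQ[:2]
    return np.array([c*d[0]+s*d[1],-s*d[0]+c*d[1]])
def st():
    s=robot.sense(); R=s["tcp_rot"]; c,sn=np.cos(BQ[2]),np.sin(BQ[2])
    print("t",s["time"],"tcp",s["tcp_pos"].round(4),"brk mm",(tb(s["tcp_pos"])*1e3).round(1),"yaw",np.degrees(np.arctan2(R[1,0],R[0,0])).round(2)%360,"tilt",R[:,2].round(4),"F",s["ft_force"].round(1),"Fbx",(c*s["ft_force"][0]+sn*s["ft_force"][1]).round(1))
E
python3 -c "
from h import *
st()"
```

```text
t 11.5833 tcp [ 0.4912 -0.2066  0.1988] brk mm [-40.7  -0.5] yaw 281.54 tilt [-0.0021  0.0014 -1.    ] F [-0.1  0.4 -4.9] Fbx 0.4
```

>>> jog_arm:
  increments:
    - {"xyz": [0,0,0.2],"turn": [0,0,0],"grip": 0}
    - {"xyz": [0,0,0.2],"turn": [0,0,0],"grip": 0}
    - {"xyz": [0,0,0.2],"turn": [0,0,0],"grip": 0}
    - {"xyz": [0,0,0.2],"turn": [0,0,0],"grip": 0}
    - {"xyz": [0,0,0.2],"turn": [0,0,0],"grip": 0}
    - {"xyz": [0,0,0.2],"turn": [0,0,0],"grip": 0}
    - {"xyz": [0,0,0.15],"turn": [0,0,0],"grip": 0}
    - {"xyz": [0,0,0.1],"turn": [0,0,0],"grip": 0}
    - {"xyz": [0,0,0],"turn": [0,0,0],"grip": 0}
    - {"xyz": [0,0,0],"turn": [0,0,0],"grip": 0}

```text
time: 12.42
tcp_pos: [0.4916, -0.2051, 0.0551]
tcp_rot: [[0.203, -0.979, -0.001], [-0.979, -0.203, 0.001], [-0.001, 0.001, -1.0]]
ft_force: [-1.0, 0.6, -4.7]
opening: 0.0089
grip_force: 78.0
```

```bash
python3 - <<'E'
from h import *
import cv2
st()
a=eyes.capture("top"); b=eyes.capture("side")
f=lambda im,x,y,w,h,s:cv2.resize(im[y:y+h,x:x+w],None,fx=s,fy=s,interpolation=cv2.INTER_CUBIC)[:,:,::-1]
cv2.imwrite("pics/pl.png",np.vstack([f(a,328,184,110,56*2,5)]))
cv2.imwrite("pics/pl_side.png",f(b,310,150,110,95,5))
E
```

```text
t 12.4167 tcp [ 0.4916 -0.2051  0.0551] brk mm [-39.4  -1.2] yaw 281.7 tilt [-9.e-04  6.e-04 -1.e+00] F [-1.   0.6 -4.7] Fbx 0.7
```

View pics/pl.png

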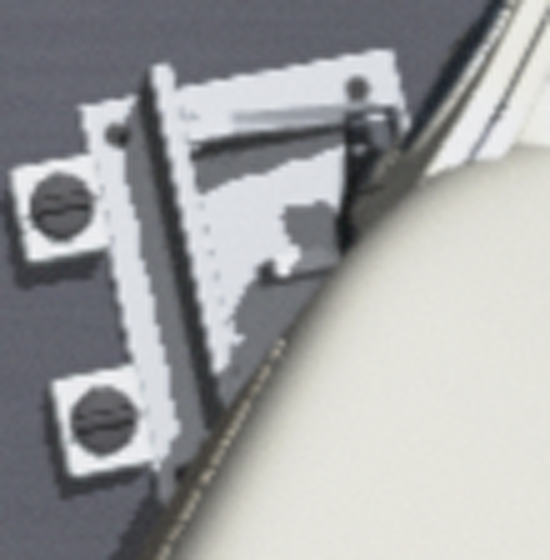

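The arm hides the rib from the top camera. The bracket edges and magnets haven't moved since the start, and the gripper clears the far tacked rib at (300,115). I'll go on by kinematics and force.

>>> jog_arm:
  increments:
    - {"xyz": [-0.05,0.005,0.04],"turn": [0,0,0],"grip": 0}
    - {"xyz": [-0.05,0,0.03],"turn": [0,0,0],"grip": 0}
    - {"xyz": [-0.05,0,0],"turn": [0,0,0],"grip": 0}
    - {"xyz": [-0.05,0,0],"turn": [0,0,0],"grip": 0}
    - {"xyz": [0,0,0],"turn": [0,0,0],"grip": 0}
    - {"xyz": [0,0,0],"turn": [0,0,0],"grip": 0}
    - {"xyz": [0,0,0],"turn": [0,0,0],"grip": 0}

```text
time: 13.1
tcp_pos: [0.4874, -0.1863, 0.0485]
tcp_rot: [[0.202, -0.979, 0.001], [-0.979, -0.202, -0.0], [0.0, -0.0, -1.0]]
ft_force: [0.1, -0.8, -6.2]
opening: 0.0089
grip_force: 78.2
```

>>> jog_arm:
  increments:
    - {"xyz": [0,0,0.01],"turn": [0,0,0],"grip": 0}
    - {"xyz": [0,0,0],"turn": [0,0,0],"grip": 0}
    - {"xyz": [0,0,0],"turn": [0,0,0],"grip": 0}

```text
time: 13.35
tcp_pos: [0.4872, -0.1864, 0.0472]
tcp_rot: [[0.202, -0.979, -0.0], [-0.979, -0.202, 0.0], [-0.0, 0.0, -1.0]]
ft_force: [0.2, 0.1, -5.9]
opening: 0.009
grip_force: 78.2
```

>>> jog_arm:
  increments:
    - {"xyz": [0,0,0.01],"turn": [0,0,0],"grip": 0}
    - {"xyz": [0,0,0],"turn": [0,0,0],"grip": 0}
    - {"xyz": [0,0,0],"turn": [0,0,0],"grip": 0}

```text
time: 13.6
tcp_pos: [0.4871, -0.1863, 0.0462]
tcp_rot: [[0.202, -0.979, -0.0], [-0.979, -0.202, 0.0], [-0.0, 0.0, -1.0]]
ft_force: [1.0, -0.0, -5.4]
opening: 0.0089
grip_force: 78.2
```

>>> jog_arm:
  increments:
    - {"xyz": [0,0,0.01],"turn": [0,0,0],"grip": 0}
    - {"xyz": [0,0,0],"turn": [0,0,0],"grip": 0}
    - {"xyz": [0,0,0],"turn": [0,0,0],"grip": 0}

```text
time: 13.85
tcp_pos: [0.4871, -0.1862, 0.0452]
tcp_rot: [[0.202, -0.979, -0.0], [-0.979, -0.202, 0.0], [-0.0, 0.0, -1.0]]
ft_force: [-0.2, 0.8, -4.8]
opening: 0.0088
grip_force: 78.2
```

>>> jog_arm:
  increments:
    - {"xyz": [0,0,0.005],"turn": [0,0,0],"grip": 0}
    - {"xyz": [0,0,0],"turn": [0,0,0],"grip": 0}
    - {"xyz": [0,0,0],"turn": [0,0,0],"grip": 0}

```text
time: 14.1
tcp_pos: [0.4872, -0.1862, 0.0448]
tcp_rot: [[0.202, -0.979, 0.0], [-0.979, -0.202, -0.0], [0.0, -0.0, -1.0]]
ft_force: [-0.1, -0.8, -4.9]
opening: 0.0092
grip_force: 78.3
```

>>> jog_arm:
  increments:
    - {"xyz": [0,0,0.003],"turn": [0,0,0],"grip": 0}
    - {"xyz": [0,0,0],"turn": [0,0,0],"grip": 0}
    - {"xyz": [0,0,0],"turn": [0,0,0],"grip": 0}

```text
time: 14.35
tcp_pos: [0.4872, -0.1863, 0.0447]
tcp_rot: [[0.202, -0.979, 0.0], [-0.979, -0.202, -0.0], [0.0, -0.0, -1.0]]
ft_force: [-1.8, 1.2, -0.6]
opening: 0.0089
grip_force: 79.1
```

>>> jog_arm:
  increments:
    - {"xyz": [-0.01,0.005,-0.003],"turn": [0,0,0],"grip": 0}
    - {"xyz": [-0.015,0,0],"turn": [0,0,0],"grip": 0}
    - {"xyz": [-0.015,0,0],"turn": [0,0,0],"grip": 0}
    - {"xyz": [-0.015,0,0],"turn": [0,0,0],"grip": 0}
    - {"xyz": [0,0,0],"turn": [0,0,0],"grip": 0}
    - {"xyz": [0,0,0],"turn": [0,0,0],"grip": 0}
    - {"xyz": [0,0,0],"turn": [0,0,0],"grip": 0}

```text
time: 14.93
tcp_pos: [0.4855, -0.1807, 0.0447]
tcp_rot: [[0.202, -0.979, -0.0], [-0.979, -0.202, 0.0], [-0.0, -0.0, -1.0]]
ft_force: [0.3, 0.7, -3.6]
opening: 0.0089
grip_force: 78.4
```

>>> jog_arm:
  increments:
    - {"xyz": [-0.01,0,0],"turn": [0,0,0],"grip": 0}
    - {"xyz": [0,0,0],"turn": [0,0,0],"grip": 0}
    - {"xyz": [0,0,0],"turn": [0,0,0],"grip": 0}

```text
time: 15.18
tcp_pos: [0.4853, -0.18, 0.0447]
tcp_rot: [[0.202, -0.979, -0.0], [-0.979, -0.202, 0.0], [-0.0, 0.0, -1.0]]
ft_force: [0.5, 0.6, -4.2]
opening: 0.0093
grip_force: 78.4
```

>>> jog_arm:
  increments:
    - {"xyz": [-0.006,0,0],"turn": [0,0,0],"grip": 0}
    - {"xyz": [0,0,0],"turn": [0,0,0],"grip": 0}
    - {"xyz": [0,0,0],"turn": [0,0,0],"grip": 0}

```text
time: 15.43
tcp_pos: [0.4852, -0.1794, 0.0447]
tcp_rot: [[0.202, -0.979, -0.0], [-0.979, -0.202, 0.0], [-0.0, 0.0, -1.0]]
ft_force: [-0.4, -0.1, -4.2]
opening: 0.009
grip_force: 78.4
```

>>> jog_arm:
  increments:
    - {"xyz": [-0.006,0,0],"turn": [0,0,0],"grip": 0}
    - {"xyz": [0,0,0],"turn": [0,0,0],"grip": 0}
    - {"xyz": [0,0,0],"turn": [0,0,0],"grip": 0}

```text
time: 15.68
tcp_pos: [0.4851, -0.1787, 0.0448]
tcp_rot: [[0.202, -0.979, -0.0], [-0.979, -0.202, 0.0], [-0.0, 0.0, -1.0]]
ft_force: [-0.8, -0.2, -4.4]
opening: 0.0094
grip_force: 78.4
```

>>> jog_arm:
  increments:
    - {"xyz": [-0.006,0,0],"turn": [0,0,0],"grip": 0}
    - {"xyz": [0,0,0],"turn": [0,0,0],"grip": 0}
    - {"xyz": [0,0,0],"turn": [0,0,0],"grip": 0}

```text
time: 15.93
tcp_pos: [0.4849, -0.1781, 0.0447]
tcp_rot: [[0.202, -0.979, -0.0], [-0.979, -0.202, 0.0], [-0.0, 0.0, -1.0]]
ft_force: [0.8, -0.4, -5.3]
opening: 0.0094
grip_force: 78.4
```

>>> jog_arm:
  increments:
    - {"xyz": [-0.005,0,0],"turn": [0,0,0],"grip": 0}
    - {"xyz": [0,0,0],"turn": [0,0,0],"grip": 0}
    - {"xyz": [0,0,0],"turn": [0,0,0],"grip": 0}

```text
time: 16.18
tcp_pos: [0.4848, -0.1777, 0.0448]
tcp_rot: [[0.202, -0.979, -0.0], [-0.979, -0.202, 0.0], [-0.0, 0.0, -1.0]]
ft_force: [-0.1, -0.0, -4.8]
opening: 0.0091
grip_force: 78.4
```

>>> jog_arm:
  increments:
    - {"xyz": [-0.004,0,0],"turn": [0,0,0],"grip": 0}
    - {"xyz": [0,0,0],"turn": [0,0,0],"grip": 0}
    - {"xyz": [0,0,0],"turn": [0,0,0],"grip": 0}

```text
time: 16.43
tcp_pos: [0.4848, -0.1773, 0.0447]
tcp_rot: [[0.202, -0.979, -0.0], [-0.979, -0.202, 0.0], [-0.0, 0.0, -1.0]]
ft_force: [0.1, 0.1, -5.3]
opening: 0.0088
grip_force: 78.4
```

>>> jog_arm:
  increments:
    - {"xyz": [-0.004,0,0],"turn": [0,0,0],"grip": 0}
    - {"xyz": [0,0,0],"turn": [0,0,0],"grip": 0}
    - {"xyz": [0,0,0],"turn": [0,0,0],"grip": 0}

```text
time: 16.68
tcp_pos: [0.4847, -0.1769, 0.0448]
tcp_rot: [[0.202, -0.979, -0.0], [-0.979, -0.202, -0.0], [0.0, 0.0, -1.0]]
ft_force: [0.4, -1.2, -4.9]
opening: 0.0093
grip_force: 78.3
```

>>> jog_arm:
  increments:
    - {"xyz": [-0.004,0,0],"turn": [0,0,0],"grip": 0}
    - {"xyz": [0,0,0],"turn": [0,0,0],"grip": 0}
    - {"xyz": [0,0,0],"turn": [0,0,0],"grip": 0}

```text
time: 16.93
tcp_pos: [0.4846, -0.1765, 0.0448]
tcp_rot: [[0.202, -0.979, -0.0], [-0.979, -0.202, 0.0], [-0.0, 0.0, -1.0]]
ft_force: [-0.6, -0.0, -5.6]
opening: 0.009
grip_force: 78.3
```

>>> jog_arm:
  increments:
    - {"xyz": [-0.004,0,0],"turn": [0,0,0],"grip": 0}
    - {"xyz": [0,0,0],"turn": [0,0,0],"grip": 0}
    - {"xyz": [0,0,0],"turn": [0,0,0],"grip": 0}

```text
time: 17.18
tcp_pos: [0.4846, -0.1763, 0.0448]
tcp_rot: [[0.202, -0.979, 0.0], [-0.979, -0.202, -0.0], [0.0, -0.0, -1.0]]
ft_force: [0.2, -1.3, -6.1]
opening: 0.009
grip_force: 78.1
```

>>> jog_arm:
  increments:
    - {"xyz": [-0.004,0,0],"turn": [0,0,0],"grip": 0}
    - {"xyz": [0,0,0],"turn": [0,0,0],"grip": 0}
    - {"xyz": [0,0,0],"turn": [0,0,0],"grip": 0}

```text
time: 17.43
tcp_pos: [0.4846, -0.1763, 0.0448]
tcp_rot: [[0.202, -0.979, 0.0], [-0.979, -0.202, -0.001], [0.001, -0.0, -1.0]]
ft_force: [0.4, -5.3, -7.8]
opening: 0.0094
grip_force: 78.0
```

>>> jog_arm:
  increments:
    - {"xyz": [-0.004,0,0],"turn": [0,0,0],"grip": 0}
    - {"xyz": [0,0,0],"turn": [0,0,0],"grip": 0}
    - {"xyz": [0,0,0],"turn": [0,0,0],"grip": 0}

```text
time: 17.68
tcp_pos: [0.4847, -0.1763, 0.0449]
tcp_rot: [[0.202, -0.979, 0.0], [-0.979, -0.202, -0.002], [0.002, 0.0, -1.0]]
ft_force: [0.6, -6.7, -8.5]
opening: 0.0092
grip_force: 77.8
```

>>> jog_arm:
  increments:
    - {"xyz": [-0.004,0,0.001],"turn": [0,0,0],"grip": 0}
    - {"xyz": [-0.002,0,0.001],"turn": [0,0,0],"grip": 0}
    - {"xyz": [0,0,0],"turn": [0,0,0],"grip": 0}
    - {"xyz": [0,0,0],"turn": [0,0,0],"grip": 0}

```text
time: 18.02
tcp_pos: [0.4847, -0.1763, 0.0449]
tcp_rot: [[0.201, -0.98, 0.001], [-0.98, -0.201, -0.003], [0.003, -0.0, -1.0]]
ft_force: [-0.6, -9.9, -7.2]
opening: 0.0088
grip_force: 78.0
```

```bash
python3 -c "
from h import *
st()
import cv2
for i in range(4): b=eyes.capture('side'); st()"
```

```text
t 18.0167 tcp [ 0.4847 -0.1763  0.0449] brk mm [-9.7 -0.3] yaw 281.61 tilt [ 6.0e-04 -2.8e-03 -1.0e+00] F [-0.6 -9.9 -7.2] Fbx -9.6
t 18.0667 tcp [ 0.4847 -0.1762  0.0449] brk mm [-9.7 -0.3] yaw 281.62 tilt [ 6.0e-04 -2.8e-03 -1.0e+00] F [  0.1 -10.3  -7.3] Fbx -10.1
t 18.1167 tcp [ 0.4847 -0.1763  0.0448] brk mm [-9.7 -0.3] yaw 281.61 tilt [ 6.0e-04 -2.8e-03 -1.0e+00] F [-0.2 -9.8 -7.9] Fbx -9.5
t 18.1667 tcp [ 0.4847 -0.1762  0.0448] brk mm [-9.7 -0.3] yaw 281.61 tilt [ 6.0e-04 -2.7e-03 -1.0e+00] F [ -0.4 -11.   -7.5] Fbx -10.7
t 18.2167 tcp [ 0.4847 -0.1762  0.0449] brk mm [-9.7 -0.3] yaw 281.62 tilt [ 6.0e-04 -2.8e-03 -1.0e+00] F [  0.5 -10.4  -7.6] Fbx -10.3
```

>>> jog_arm:
  increments:
    - {"xyz": [-0.003,0,0.001],"turn": [0,0,0],"grip": 0}
    - {"xyz": [-0.003,0,0.001],"turn": [0,0,0],"grip": 0}
    - {"xyz": [0,0,0],"turn": [0,0,0],"grip": 0}
    - {"xyz": [0,0,0],"turn": [0,0,0],"grip": 0}
    - {"xyz": [0,0,0],"turn": [0,0,0],"grip": 0}
    - {"xyz": [0,0,0],"turn": [0,0,0],"grip": 0}

```text
time: 18.72
tcp_pos: [0.4847, -0.1762, 0.0449]
tcp_rot: [[0.201, -0.98, 0.001], [-0.98, -0.201, -0.004], [0.004, -0.0, -1.0]]
ft_force: [-0.4, -13.2, -7.3]
opening: 0.0086
grip_force: 78.2
```

```bash
python3 -c "
from h import *
import cv2
for i in range(3): b=eyes.capture('side'); st()
cv2.imwrite('pics/press.png',cv2.resize(b[140:250,300:430],None,fx=5,fy=5,interpolation=cv2.INTER_CUBIC)[:,:,::-1])"
```

```text
t 18.7667 tcp [ 0.4847 -0.1762  0.0448] brk mm [-9.7 -0.4] yaw 281.6 tilt [ 9.0e-04 -3.9e-03 -1.0e+00] F [  0.1 -13.2  -6.3] Fbx -13.0
t 18.8167 tcp [ 0.4847 -0.1763  0.0449] brk mm [-9.7 -0.4] yaw 281.6 tilt [ 0.001  -0.0039 -1.    ] F [  0.1 -12.6  -6.3] Fbx -12.3
t 18.8667 tcp [ 0.4847 -0.1763  0.0449] brk mm [-9.7 -0.4] yaw 281.6 tilt [ 9.0e-04 -3.9e-03 -1.0e+00] F [ -0.6 -12.3  -6.5] Fbx -12.0
```

View pics/press.png

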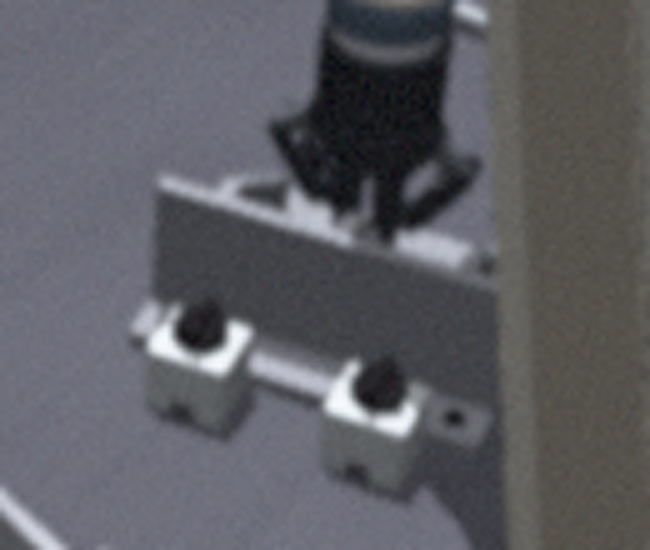

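In this view the rib's top shows between the fingers at (370,215), behind the upright. The tacked ribs peep out at (240,188) and (485,260). I'll check the projection and bring the push up to about 14 N.

>>> jog_arm:
  increments:
    - {"xyz": [-0.003,0.003,0],"turn": [0,0,0],"grip": 0}
    - {"xyz": [0,0,0],"turn": [0,0,0],"grip": 0}
    - {"xyz": [0,0,0],"turn": [0,0,0],"grip": 0}
    - {"xyz": [0,0,0],"turn": [0,0,0],"grip": 0}

```text
time: 19.2
tcp_pos: [0.4847, -0.1762, 0.0449]
tcp_rot: [[0.201, -0.98, 0.001], [-0.98, -0.201, -0.004], [0.005, -0.001, -1.0]]
ft_force: [1.7, -13.5, -7.3]
opening: 0.009
grip_force: 77.9
```

```bash
python3 -c "
from h import *
P=[[45,y,92] for y in(-75,0,75)]+[[20,y,92] for y in(-75,0,75)]+[[50,-110,102],[50,0,102]]
print(((proj('side',T(BQ,P))-[300,140]+.5)*5-.5).round().tolist()); st()"
```

```text
[[217.0, 204.0], [336.0, 242.0], [458.0, 281.0], [234.0, 181.0], [352.0, 218.0], [473.0, 256.0], [160.0, 179.0], [334.0, 234.0]]
t 19.2 tcp [ 0.4847 -0.1762  0.0449] brk mm [-9.7 -0.3] yaw 281.59000000000003 tilt [ 0.0015 -0.0043 -1.    ] F [  1.7 -13.5  -7.3] Fbx -13.6
```

```bash
python3 -c "
from h import *
import cv2
b=np.mean([eyes.capture('side').astype(float) for _ in range(4)],0).astype(np.uint8)
x0,y0,s=325,165,9
im=cv2.convertScaleAbs(cv2.resize(b[y0:y0+40,x0:x0+80],None,fx=s,fy=s,interpolation=cv2.INTER_CUBIC)[:,:,::-1],alpha=1.3)
for y in(-75,0,75):
  for h in(-5,5):
    q=((proj('side',T(BQ,[[45,y+h,92],[20,y+h,92],[-65,y+h,37]]))-[x0,y0]+.5)*s-.5).astype(int)
    cv2.polylines(im,[q.reshape(-1,1,2)],False,(0,0,255),1)
cv2.imwrite('pics/chk.png',im); st()"
```

```text
t 19.4 tcp [ 0.4847 -0.1763  0.0449] brk mm [-9.7 -0.3] yaw 281.59000000000003 tilt [ 0.0015 -0.0043 -1.    ] F [  1.  -14.1  -6.8] Fbx -14.0
```

View pics/chk.png

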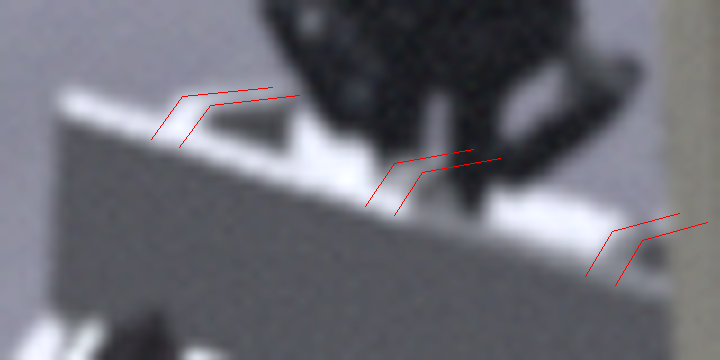

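The drawn model lines match both tacked ribs (far one at about (195,100), near one at about (640,240)). The loose rib shows at the mid outline, around (410,170). I'll hold the push for more than two seconds.

>>> jog_arm:
  increments:
    - {"xyz": [0,0,0],"turn": [0,0,0],"grip": 0}
    - {"xyz": [0,0,0],"turn": [0,0,0],"grip": 0}
    - {"xyz": [0,0,0],"turn": [0,0,0],"grip": 0}
    - {"xyz": [0,0,0],"turn": [0,0,0],"grip": 0}
    - {"xyz": [0,0,0],"turn": [0,0,0],"grip": 0}
    - {"xyz": [0,0,0],"turn": [0,0,0],"grip": 0}
    - {"xyz": [0,0,0],"turn": [0,0,0],"grip": 0}
    - {"xyz": [0,0,0],"turn": [0,0,0],"grip": 0}
    - {"xyz": [0,0,0],"turn": [0,0,0],"grip": 0}
    - {"xyz": [0,0,0],"turn": [0,0,0],"grip": 0}
    - {"xyz": [0,0,0],"turn": [0,0,0],"grip": 0}
    - {"xyz": [0,0,0],"turn": [0,0,0],"grip": 0}
    - {"xyz": [0,0,0],"turn": [0,0,0],"grip": 0}
    - {"xyz": [0,0,0],"turn": [0,0,0],"grip": 0}
    - {"xyz": [0,0,0],"turn": [0,0,0],"grip": 0}
    - {"xyz": [0,0,0],"turn": [0,0,0],"grip": 0}
    - {"xyz": [0,0,0],"turn": [0,0,0],"grip": 0}
    - {"xyz": [0,0,0],"turn": [0,0,0],"grip": 0}
    - {"xyz": [0,0,0],"turn": [0,0,0],"grip": 0}
    - {"xyz": [0,0,0],"turn": [0,0,0],"grip": 0}

```text
time: 21.07
tcp_pos: [0.4847, -0.1763, 0.0449]
tcp_rot: [[0.201, -0.98, 0.001], [-0.98, -0.201, -0.004], [0.005, -0.001, -1.0]]
ft_force: [0.6, -13.9, -7.7]
opening: 0.0091
grip_force: 77.9
```

>>> jog_arm:
  increments:
    - {"xyz": [0,0,0],"turn": [0,0,0],"grip": 0}
    - {"xyz": [0,0,0],"turn": [0,0,0],"grip": 0}
    - {"xyz": [0,0,0],"turn": [0,0,0],"grip": 0}
    - {"xyz": [0,0,0],"turn": [0,0,0],"grip": 0}
    - {"xyz": [0,0,0],"turn": [0,0,0],"grip": 0}
    - {"xyz": [0,0,0],"turn": [0,0,0],"grip": 0}
    - {"xyz": [0,0,0],"turn": [0,0,0],"grip": 0}
    - {"xyz": [0,0,0],"turn": [0,0,0],"grip": 0}
    - {"xyz": [0,0,0],"turn": [0,0,0],"grip": 0}
    - {"xyz": [0,0,0],"turn": [0,0,0],"grip": 0}
    - {"xyz": [0,0,0],"turn": [0,0,0],"grip": 0}
    - {"xyz": [0,0,0],"turn": [0,0,0],"grip": 0}

```text
time: 22.07
tcp_pos: [0.4847, -0.1763, 0.0449]
tcp_rot: [[0.201, -0.98, 0.001], [-0.98, -0.201, -0.004], [0.005, -0.001, -1.0]]
ft_force: [0.7, -14.5, -8.2]
opening: 0.0089
grip_force: 77.9
```

The push has stayed at about 14 N for nearly three seconds, so I'm handing in.

```bash
python3 -c "
from cell import robot
print(robot.close_job())"
```

```text
the job is handed in; nothing more can be done
None
```

I handed the job in at about 22 s with the rib still gripped (about 78 N) and pressed against the upright at a measured 14 N, after a hold of nearly three seconds; it sits about 0.3 mm off midway by arm position (the arm hid it from the top camera), and no verdict came back.

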